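Heel block through the sprung gate of the feed lane

TASK

Put the tall heel block down in the flared mouth of the feed lane, rounded end towards the gate, and let go of it. Then push it from behind along the lane floor through the sprung gate (do not lift it over) until you feel it press lightly on the sprung pad of the backstop, without ramming the pad; back off so that the block stays resting against the pad and the gate swings shut behind it. Leave the low heel, the hammer and the tin where they are.

Things in the scene. Friction and masses are not known exactly. Their poses are not given: they have to be found in the camera images.
- heel: the tall heel block to load: brown layers with a black rubber top, D-shaped from above, 62 long x 56 wide x 42 mm high, about 0.22 kg, standing on the bench. Origin at the centre of its underside; +x points to the rounded end (31 mm ahead, radius 28); the flat rear face is 31 mm behind at -x; the sides are flat and parallel (y = +-28 mm) from x = -31 to +3 mm; z up
- heel_nose (a point): the foremost point of the tall heel block's rounded end, at half its height
- lane: the feed lane, fixed to the bench, open on top: plywood base 420 x 130 mm, 12 mm thick, so the lane floor is 12 mm above the bench. Origin at bench height on the centre line at the gate; +x is the pushing direction, +y left, z up. Beyond the gate, to x = 270 mm, aluminium walls stand 42 mm above the lane floor, inner faces at y = -31 and +44 mm (left one set back so the gate can fold away)
- lane_mouth (a point): centre of the lane's mouth on the lane floor, at lane x = -85 mm, the middle of the place to set the block down. The base begins at lane x = -135 mm. Two low guides, 8 mm high and 6 mm thick, narrow from inner faces at y = +-41 mm (lane x = -123) to +-31 mm (lane x = -19)
- gate (a joint): angle of the sprung gate, 0 shut, up to 1.52 rad open: upright steel plate 62 long x 34 high x 4 mm, shut square across the lane, lower edge 5 mm above the lane floor; its free end swings to +x only. The spring (0.04 N m shut, 0.13 N m wide open) presses it sideways on what holds it open: fingers following the block hold it open until they rise out of the lane
- gate_hinge (a point): foot of the gate's upright hinge axis, at lane x = 8, y = +36 mm, 17 mm above the bench. The hinge post beside it stands 46 mm above the lane floor. The block is clear of the gate's swing when its flat rear face is at lane x above 75 mm
- backstop: grey bracket, 22 x 75 x 50 mm, fixed at lane x = 262, y = 6 mm (origin: centre of underside). Its rod carries a rubber pad, 52 wide x 34 mm high, facing the gate. The rod's setting is not measured: the pad's face stands 67 to 119 mm before the origin (lane x 195 to 143). Pad spring 2 N/mm, hard after 8 mm. Press with 3 to 9 N for 0.5 s, then draw straight back before rising: friction holds the block there
- low_heel: a low heel of the same outline but only 16 mm high; leave alone. Origin at the centre of its underside. It may stand where the tall one could
- hammer: a hammer lying on the bench beyond the lane, 260 mm long; leave alone
- tin: a round dark tin on the far side of the bench, 64 mm diameter, 60 mm high; leave alone. Origin at the centre of its underside
Mind the look-alikes: they are no part of the job. There is more than one size of the heel; the one meant has the size given above.

How it is judged:
By the outcome, as a careful person would: the job done as asked, in the order asked, and still so for the second after the job is handed in, with the robot touching nothing.
It also fails if it takes over 61 s, if anything falls off the work surface, if the arm or the gripper's body presses on something with over 40 N, if the wrist force passes 120 N, or if a joint passes its speed limit or range.

ROBOT

A 6-joint arm with a two-finger parallel gripper is mounted at the origin on the work surface. World frame = base frame: x ahead of the robot, y to its left, z up, the work surface at z = 0. Lengths are in m, angles in rad, forces in N, time in s.
With the tool pointing down it reaches from about 0.35 to 0.775 m from the base axis. Payload 7.3 kg.
Tool frame: the origin (TCP) lies at the centre of the arm's flange, where the gripper is bolted on; the fingertips stand 178 mm ahead of it and the grasp point (between the pads) lies 159 mm ahead of it; x points along the fingers, y is the direction in which the jaws open and shut, and the axes are right-handed (so a half turn about x gives the same grasp; the last joint's range is limited). The gripper opens to 92 mm and grips with 3 to 60 N. Pads are 19 mm wide; open, the fingers measure 130 mm over their backs; the gripper's body (75 mm by 190 mm) begins 47 mm behind the grasp point.
Start: joints at [1.192, 0.342, 1.524, -0, 1.275, -0.146], TCP at [0.121, 0.511, 0.405] pointing down, gripper open.
Joint ranges: [-2.53, 2.53], [-0.77, 2.02], [0.04, 2.7], [-1, 4.14], [0.28, 2.66], [-3.11, 3.11]. Speed limits (rad/s): [2.57, 2.57, 3.14, 3.14, 3.14, 3.14].

INTERFACE

Orientations are given as [roll, pitch, yaw] about the fixed x, y, z axes, in that order (R = Rz(yaw) Ry(pitch) Rx(roll)).
In Python, from cell import readout, cams, workorder gives the robot as it stands.
- The arm moves only by the shell command python3 -m inch 'ROWS' [FORCE]. ROWS is text: rows parted by semicolons, each of 5 numbers parted by spaces: the shift along the world's x, y, z in mm, then the turn about the world's z in rad, then the opening, from 0 (shut) to 1 (fully open). A call has 1 to 8 rows; each row shifts and turns the commanded pose from where the row before left it; what a row does not reach is not made up. A row lasts 1/12 s, in which the tool goes at most 41.7 mm and 7.16 degrees, less where a joint would pass 70% of its speed; a pose out of reach is approached as far as the arm can. A call is refused whole if a number of a shift passes 41.7 or a number of a turn 0.125, either way. A call with a gripper value outside its range is refused whole. The fingers move at their own pace and stop on an object; FORCE is the grip in N (left out, the last holds). Time passes only in rows, so rows that do not move let the fingers close. It gives the time, the measured TCP pose, the force and the opening at its end, in the units of the state.
- readout.observe(): the state, without advancing time (a new reading comes with each control period).
- cams.read_camera(name): name is "scene" or "top" or "wrist"; returns a dict with "color" (420x560x3 uint8, red, green, blue), "fx", "fy", "cx", "cy" (pixels), "world_to_cam" (4x4, takes a point from world to camera coordinates); the wrist camera has in their place "T_tool_cam" (4x4, takes a point from camera to tool coordinates, whose origin is the TCP and whose axes are the tool frame's). Camera axes: x right, y down, z forward; pixel columns grow to the right and rows downward; lengths in m; the calibration is good to about 2 mm. A picture is of the moment at which its call begins: read the wrist's pose just before it. There is no depth.
- workorder.hand_in(): hands the job in, once; it reports no verdict.
The state is a dict: "time": time; "qpos": joint angles; "qvel": joint speeds; "joint_efforts": joint torques, N m; "tool_pos": TCP position; "tool_rot": TCP orientation; "contact_force": force on the tool from outside, world axes, zero at the start; "torque": the same for the moment, N m; "opening": finger opening in m.
Only numpy, scipy, OpenCV 4.12 (cv2) and the standard library are available. Lean on these libraries where they do the work, as an engineer would, in place of code of your own. Each camera call takes 0.05 s, during which the arm holds its last target.

## Working session

There is one attempt and no reset: what is moved stays moved. The work goes in short steps, Python scripts to look and compute and a shell command to move; the robot and the scene stay as the last step left them, time stands still between calls to the robot, and variables do not carry over. Pictures are saved under pics/ and viewed, and the job is handed in when it is done.

```bash
mkdir -p pics; ls
python3 - <<'E'
from cell import readout, cams
import cv2, numpy as np
s=readout.observe(); print({k:(np.round(v,4).tolist()) for k,v in s.items()})
np.set_printoptions(suppress=True,precision=5)
for n in ["scene","top","wrist"]:
    c=cams.read_camera(n); cv2.imwrite(f"pics/{n}0.png",c["color"][:,:,::-1])
    print(n,c["fx"],c["fy"],c["cx"],c["cy"]); print(c.get("world_to_cam",c.get("T_tool_cam")))
E
```

```text
pics
{'time': 0.0, 'qpos': [1.192, 0.3427, 1.525, -0.0, 1.2754, -0.146], 'qvel': [0.0025, 0.0003, -0.0012, 0.0018, 0.0003, -0.0004], 'joint_efforts': [0.0024, -43.1237, -24.4221, 0.0719, 0.056, -0.0001], 'tool_pos': [0.121, 0.5107, 0.4041], 'tool_rot': [-1.7129, 1.5693, -1.9456], 'contact_force': [0.0256, 0.2633, -0.6069], 'torque': [0.0319, 0.0056, 0.0073], 'opening': 0.0916}
scene 466.90716136879286 466.90716136879286 291.55430428866526 209.5831290706323
[[ 0.1859   0.98246  0.01482 -0.10382]
 [ 0.75235 -0.13263 -0.64527 -0.41526]
 [-0.63199  0.13111 -0.76381  1.65429]
 [ 0.       0.       0.       1.     ]]
top 454.0734596059453 454.0734596059453 281.66712090857925 207.8349656173299
[[-0.00973 -0.99993 -0.0071   0.009  ]
 [-0.98972  0.01064 -0.1426   0.60131]
 [ 0.14266  0.00564 -0.98976  1.18116]
 [ 0.       0.       0.       1.     ]]
wrist 309.4661056923753 309.4661056923753 280.03351216884386 209.87980174268307
[[-0.00024 -0.25133  0.9679   0.0197 ]
 [ 1.       0.00028  0.00031 -0.00145]
 [-0.00035  0.9679   0.25133 -0.06847]
 [ 0.       0.       0.       1.     ]]
```

View pics/scene0.png

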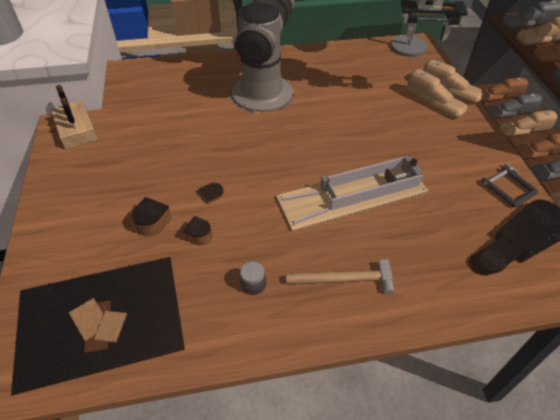

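View pics/top0.png

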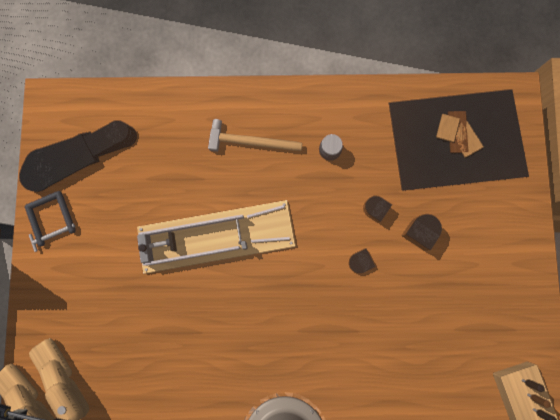

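View pics/wrist0.png

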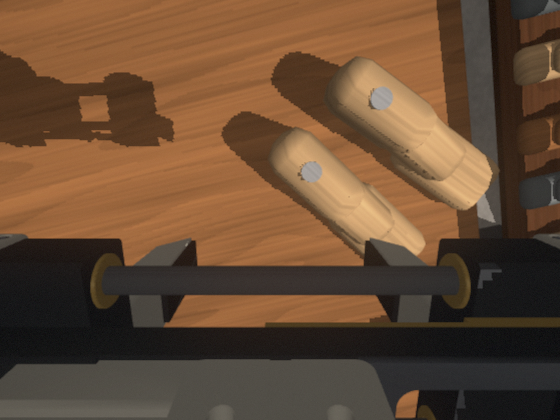

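The scene picture shows three D-blocks (a large one at 151,215, a medium one at 198,230 and a low one at 211,191). The lane runs from its mouth at about (285,205) to the backstop at (400,175). In the top picture the blocks are at (425,232), (377,208) and (361,262), and the lane's mouth is on the right. I'll zoom in for measuring.

```bash
cat > h.py <<'E'
import numpy as np, cv2
from cell import readout, cams
np.set_printoptions(suppress=True,precision=4)
def cam(n): return cams.read_camera(n)
def back(c,uv,z):
    W=c["world_to_cam"]; R=W[:3,:3]; t=W[:3,3]
    o=-R.T@t; d=R.T@np.array([(uv[0]-c["cx"])/c["fx"],(uv[1]-c["cy"])/c["fy"],1])
    return o+d*(z-o[2])/d[2]
def proj(c,p):
    q=c["world_to_cam"]@np.append(p,1); return np.array([c["fx"]*q[0]/q[2]+c["cx"],c["fy"]*q[1]/q[2]+c["cy"]])
def crop(img,x0,y0,x1,y1,s,name):
    im=cv2.resize(img[y0:y1,x0:x1,::-1],None,fx=s,fy=s,interpolation=cv2.INTER_CUBIC)
    cv2.imwrite("pics/"+name,im)
E
python3 - <<'E'
from h import *
c=cam("top"); np.save("top.npy",c,allow_pickle=True)
crop(c["color"],340,180,460,290,6,"t_blocks.png"); crop(c["color"],130,190,310,285,4.4,"t_lane.png")
c=cam("scene"); np.save("scene.npy",c,allow_pickle=True)
crop(c["color"],120,165,240,255,6,"s_blocks.png"); crop(c["color"],265,145,435,235,4.6,"s_lane.png")
E
```

```text
(no output)
```

View pics/t_blocks.png

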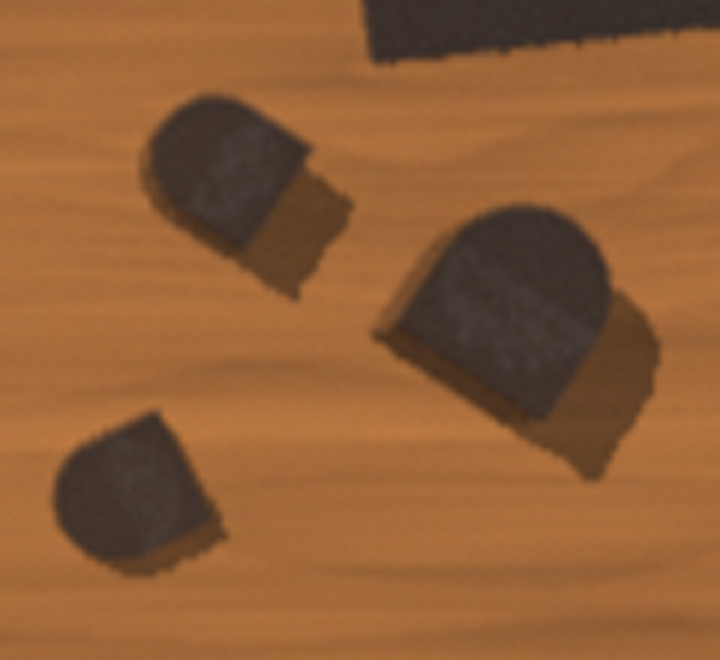

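View pics/t_lane.png

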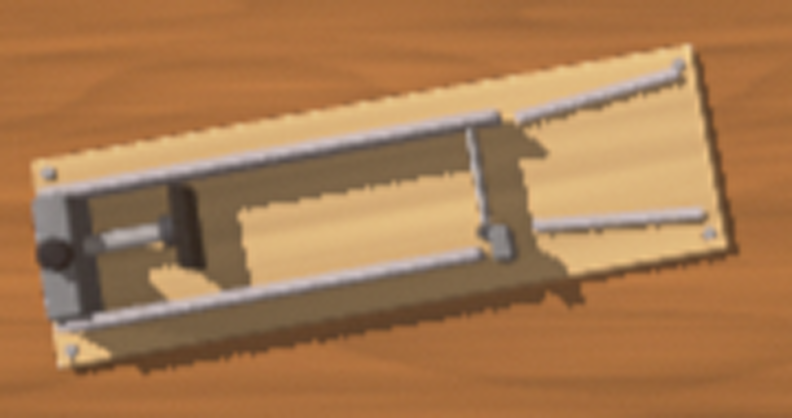

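View pics/s_blocks.png

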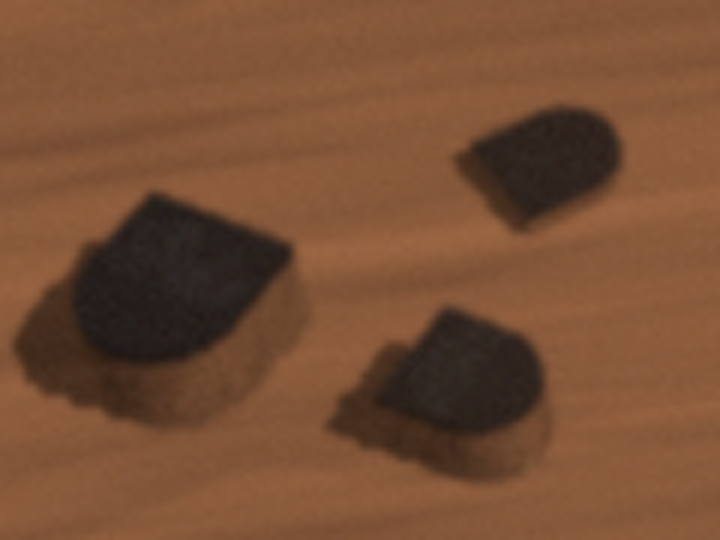

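View pics/s_lane.png

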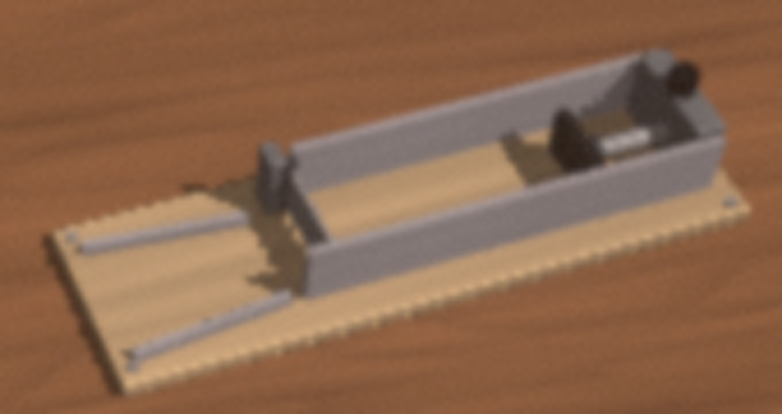

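The medium block (top view 377,208, tall sides) looks like the right heel. The large one is oversized and the one at (361,262) is low. Next I fit the outlines numerically.

```bash
cat > fit.py <<'E'
from h import *
from scipy.optimize import minimize, least_squares
def D(L=62,Wd=56):
    r=Wd/2*.001; L=L*.001; xc=L/2-r
    a=np.linspace(-np.pi/2,np.pi/2,40)
    return np.array([[-L/2,-r]]+[[xc+r*np.cos(t),r*np.sin(t)] for t in a]+[[-L/2,r]])
def place(P,x,y,th):
    c,s=np.cos(th),np.sin(th); return P@np.array([[c,s],[-s,c]])+[x,y]
def darkmask(c,box):
    im=c["color"].astype(int); x0,y0,x1,y1=box
    m=np.zeros(im.shape[:2],np.uint8)
    s=im[y0:y1,x0:x1]; m[y0:y1,x0:x1]=((s[:,:,0]-s[:,:,2])<22)&(s.max(2)<90)
    n,l,st,_=cv2.connectedComponentsWithStats(m); k=1+np.argmax(st[1:,4]); return (l==k).astype(np.float32)
def fit(c,box,z,th0,dim=(62,56)):
    m=darkmask(c,box); ys,xs=np.nonzero(m); x,y,_=back(c,(xs.mean(),ys.mean()),z)
    x0,y0,x1,y1=box; S=8
    big=cv2.resize(m[y0:y1,x0:x1],None,fx=S,fy=S,interpolation=cv2.INTER_LINEAR)
    def cost(v):
        P=place(D(*dim),*v); q=np.array([proj(c,[a,b,z]) for a,b in P])
        q=((q-[x0,y0]+0.5)*S-0.5)
        r=np.zeros_like(big); cv2.fillPoly(r,[np.round(q*16).astype(np.int32)],1.0,shift=4)
        return np.abs(r-big).sum()/big.sum()
    best=None
    for t in th0:
        o=minimize(cost,[x,y,t],method="Nelder-Mead",options=dict(initial_simplex=[[x,y,t],[x+.006,y,t],[x,y+.006,t],[x,y,t+.3]],xatol=1e-5,fatol=1e-5))
        if best is None or o.fun<best.fun: best=o
    return best.x,best.fun,m.sum()
E
python3 - <<'E'
from fit import *
T=np.load("top.npy",allow_pickle=True).item(); S=np.load("scene.npy",allow_pickle=True).item()
th=np.arange(-3,3.2,.6)
print("med top",fit(T,(360,192,396,226),.042,th)); print("med scene",fit(S,(180,212,214,248),.042,th))
print("low top",fit(T,(345,245,380,280),.016,th)); print("low scene",fit(S,(195,180,226,206),.016,th))
print("big top as 62",fit(T,(400,210,445,255),.042,th)); print("big 90x80", fit(T,(400,210,445,255),.06,th,(88,80)))
# lane
def tp(x,y): return (x/4.4+130,y/4.4+190)
def sp(x,y): return (x/4.6+265,y/4.6+145)
O=[]
def L(c,uv,p): O.append((c,np.array(uv)-.0,np.array(p)/1000))
L(T,tp(692,44),(-135,-65,12));L(T,tp(728,245),(-135,65,12));L(T,tp(60,365),(285,65,12));L(T,tp(33,160),(285,-65,12))
L(S,sp(50,235),(-135,65,12));L(S,sp(122,392),(-135,-65,0));L(S,sp(748,210),(285,-65,12))
def res(v,k=None):
    r=[]
    for c,uv,p in O:
        xy=place(p[None,:2],*v)[0]; r.append(proj(c,[*xy,p[2]])-uv)
    return np.array(r).ravel()
o=least_squares(res,[.45,0.1,1.7]); print(o.x); print(o.fun.reshape(-1,2).round(1).tolist())
E
```

```text
med top (array([ 0.6024, -0.2531,  0.9205]), np.float64(0.7691338658332825), np.float32(243.0))
med scene (array([ 0.6048, -0.2562,  0.9018]), np.float64(0.1312912106513977), np.float32(333.0))
low top (array([ 0.5339, -0.254 , -3.0852]), np.float64(1.0), np.float32(37.0))
low scene (array([ 0.4561, -0.21  ,  1.9973]), np.float64(0.24000953137874603), np.float32(234.0))
big top as 62 (array([ 0.545 , -0.3835, -0.5559]), np.float64(0.35702693462371826), np.float32(680.0))
big 90x80 (array([ 0.537 , -0.3786, -0.7774]), np.float64(0.34989067912101746), np.float32(680.0))
[0.5419 0.1091 1.7369]
[[0.2, -0.3], [0.4, 0.3], [0.0, 0.2], [-0.0, -0.1], [-0.1, -1.3], [0.0, 1.4], [0.8, -0.4]]
```

```bash
python3 - <<'E'
from fit import *
T=np.load("top.npy",allow_pickle=True).item()
im=T["color"].astype(int)
for y in range(194,224,3): print(y,[tuple(im[y,x]) for x in range(362,394,4)])
E
sed -i 's/((s\[:,:,0\]-s\[:,:,2\])<22)&(s.max(2)<90)/((s[:,:,0]-s[:,:,2])<TH)\&(s.max(2)<100)/; s/^def darkmask/TH=26\ndef darkmask/' fit.py
python3 - <<'E'
import fit
from fit import *
T=np.load("top.npy",allow_pickle=True).item(); S=np.load("scene.npy",allow_pickle=True).item()
th=np.arange(-3,3.2,.6)
for t in (26,32,38):
    fit.TH=t
    for n,c,b,z in (("mt",T,(360,192,396,226),.042),("ms",S,(180,212,214,248),.042),("lt",T,(345,245,380,280),.016),("ls",S,(195,180,226,206),.016)):
        print(t,n,*fit.fit(c,b,z,th))
E
```

```text
194 [(np.int64(168), np.int64(108), np.int64(61)), (np.int64(165), np.int64(106), np.int64(60)), (np.int64(165), np.int64(106), np.int64(61)), (np.int64(160), np.int64(105), np.int64(59)), (np.int64(159), np.int64(102), np.int64(56)), (np.int64(156), np.int64(100), np.int64(55)), (np.int64(154), np.int64(101), np.int64(57)), (np.int64(151), np.int64(96), np.int64(55))]
197 [(np.int64(170), np.int64(110), np.int64(62)), (np.int64(173), np.int64(111), np.int64(62)), (np.int64(125), np.int64(82), np.int64(52)), (np.int64(63), np.int64(49), np.int64(42)), (np.int64(66), np.int64(50), np.int64(42)), (np.int64(150), np.int64(99), np.int64(58)), (np.int64(170), np.int64(109), np.int64(60)), (np.int64(168), np.int64(108), np.int64(59))]
200 [(np.int64(166), np.int64(107), np.int64(58)), (np.int64(144), np.int64(93), np.int64(56)), (np.int64(64), np.int64(50), np.int64(44)), (np.int64(65), np.int64(50), np.int64(43)), (np.int64(64), np.int64(50), np.int64(42)), (np.int64(66), np.int64(54), np.int64(48)), (np.int64(133), np.int64(89), np.int64(54)), (np.int64(169), np.int64(108), np.int64(57))
[... 1954 characters left out ...]
, np.int64(52), np.int64(32)), (np.int64(64), np.int64(50), np.int64(43)), (np.int64(70), np.int64(54), np.int64(41)), (np.int64(94), np.int64(62), np.int64(37)), (np.int64(95), np.int64(63), np.int64(38))]
221 [(np.int64(169), np.int64(108), np.int64(61)), (np.int64(169), np.int64(109), np.int64(59)), (np.int64(168), np.int64(109), np.int64(60)), (np.int64(148), np.int64(94), np.int64(53)), (np.int64(76), np.int64(51), np.int64(33)), (np.int64(97), np.int64(65), np.int64(40)), (np.int64(100), np.int64(66), np.int64(41)), (np.int64(98), np.int64(65), np.int64(38))]Traceback (most recent call last):
  File "<stdin>", line 8, in <module>
AttributeError: 'function' object has no attribute 'fit'
```

Run:
```python
import fit as F, numpy as np
T=np.load("top.npy",allow_pickle=True).item(); S=np.load("scene.npy",allow_pickle=True).item()
th=np.arange(-3,3.2,.6)
for t in (26,30,34):
    F.TH=t
    for n,c,b,z in (("mt",T,(360,192,396,226),.042),("ms",S,(180,212,214,248),.042),("lt",T,(345,245,380,280),.016),("ls",S,(195,180,226,206),.016)):
        print(t,n,*F.fit(c,b,z,th))
```

```text
26 mt [ 0.6018 -0.2525  0.9898] 0.16455836594104767 370.0
26 ms [ 0.6054 -0.2567  0.9156] 0.07994173467159271 358.0
26 lt [ 0.4544 -0.2083  2.0038] 0.18804045021533966 365.0
26 ls [ 0.4562 -0.2114  2.0419] 0.15535786747932434 253.0
30 mt [ 0.6018 -0.2523  0.9584] 0.11642258614301682 387.0
30 ms [ 0.6051 -0.2563  0.9194] 0.076424241065979 371.0
30 lt [ 0.4548 -0.2084  2.0033] 0.13952283561229706 381.0
30 ls [ 0.4568 -0.2112  1.993 ] 0.10408467799425125 269.0
34 mt [ 0.6014 -0.2526  0.9588] 0.08607622981071472 403.0
34 ms [ 0.6058 -0.2567  0.8942] 0.07590599358081818 393.0
34 lt [ 0.4547 -0.2085  2.0247] 0.09810852259397507 400.0
34 ls [ 0.4572 -0.2116  2.0237] 0.07956176996231079 287.0
```

```bash
cat >> h.py <<'E'
from scipy.spatial.transform import Rotation as Ro
def pose():
    s=readout.observe(); R=Ro.from_euler("xyz",s["tool_rot"]).as_matrix(); return s,np.array(s["tool_pos"]),R
E
python3 - <<'E'
from h import *
s,p,R=pose(); print(p,R, "tool y yaw",np.arctan2(R[1,1],R[0,1]))
E
```

```text
[0.1211 0.5108 0.4044] [[-0.0003  0.2307  0.973 ]
 [-0.0006  0.973  -0.2307]
 [-1.     -0.0006 -0.0001]] tool y yaw 1.338010308873316
```

```bash
python3 -m inch '30 -25 0 0 1;30 -25 0 -0.1 1;30 -25 0 -0.1 1;30 -25 0 -0.1 1;30 -25 0 -0.1 1;30 -25 0 -0.1 1;30 -25 0 -0.1 1;30 -25 0 -0.1 1'; python3 -m inch '15 -36 0 -0.1 1;15 -36 0 -0.1 1;15 -36 0 -0.1 1;15 -36 0 -0.1 1;15 -36 0 -0.1 1;15 -36 0 -0.1 1;15 -36 0 -0.1 1;15 -36 0 -0.1 1';python3 -m inch '15 -36 0 -0.1 1;15 -36 0 -0.1 1;15 -36 0 -0.1 1;15 -36 0 -0.1 1;15 -36 0 -0.078 1;13 -36 -10 0 1;13 -36 -10 0 1;13 -36 -10 0 1'
python3 -m inch '0 0 0 0 1;0 0 0 0 1;0 0 0 0 1'
python3 - <<'E'
from h import *
s,p,R=pose(); print(s["time"],p,"tool y yaw",np.arctan2(R[1,1],R[0,1]),s["contact_force"])
c=cam("wrist"); np.save("w1.npy",dict(c,p=p,R=R),allow_pickle=True); cv2.imwrite("pics/w1.png",c["color"][:,:,::-1])
E
```

```text
time: 0.92
tool_pos: [0.3622, 0.3093, 0.4049]
tool_rot: [1.636, 1.57, 0.699]
contact_force: [2.1, 0.1, -0.3]
opening: 0.0913
time: 1.58
tool_pos: [0.4814, 0.0209, 0.4048]
tool_rot: [1.913, 1.571, 0.175]
contact_force: [0.9, 0.8, 0.2]
opening: 0.0917
time: 2.25
tool_pos: [0.5954, -0.2671, 0.3742]
tool_rot: [1.933, 1.571, -0.278]
contact_force: [1.5, 0.1, 0.6]
opening: 0.092
time: 2.5
tool_pos: [0.595, -0.265, 0.3743]
tool_rot: [-1.805, 1.57, 2.267]
contact_force: [-0.7, 1.0, 0.0]
opening: 0.092
2.5 [ 0.595  -0.265   0.3743] tool y yaw -0.6403529496870832 [-0.6628  0.9908  0.0333]
```

View pics/w1.png

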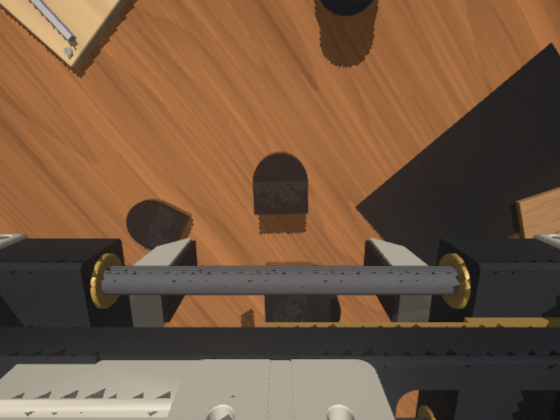

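The wrist picture shows the tall heel at (281,184) with its nose up and its rear edge level at row 214. The low heel is at (158,222). I fit the heel from the wrist camera.

```bash
cat >> h.py <<'E'
def wcam(w):
    T=np.eye(4); T[:3,:3]=w["R"]; T[:3,3]=w["p"]; return dict(w,world_to_cam=np.linalg.inv(T@w["T_tool_cam"]))
E
python3 - <<'E'
import fit as F; from h import *
w=wcam(np.load("w1.npy",allow_pickle=True).item())
for t in (28,34,40):
    F.TH=t; r=F.fit(w,(235,140,330,232),.042,[.9,1.0]); print(t,r)
x,y,a=r[0]; s,p,R=pose()
d=np.array([np.cos(a),np.sin(a)]); print("grasp xy at -12:",np.array([x,y])-.012*d, "p",p[:2])
E
```

```text
28 (array([ 0.6009, -0.2551,  0.9611]), np.float64(0.03660760074853897), np.float32(2877.0))
34 (array([ 0.601 , -0.2551,  0.9568]), np.float64(0.03162486106157303), np.float32(2907.0))
40 (array([ 0.6011, -0.2552,  0.9547]), np.float64(0.026751676574349403), np.float32(2952.0))
grasp xy at -12: [ 0.5941 -0.265 ] p [ 0.595  -0.2643]
```

```bash
python3 -m inch '-1 -1 -30 0.026 1;0 0 -30 0 1;0 0 -30 0 1;0 0 -30 0 1;0 0 -25 0 1;0 0 -20 0 1;0 0 -16 0 1;0 0 0 0 1' 25
python3 -m inch '0 0 0 0 0.55;0 0 0 0 0.5;0 0 0 0 0.4;0 0 0 0 0.4;0 0 0 0 0.4;0 0 0 0 0.4' 25
python3 -m inch '0 0 10 0 0.4;0 0 20 0 0.4;0 0 20 0 0.4;0 0 20 0 0.4;0 0 0 0 0.4;0 0 0 0 0.4' 25
python3 - <<'E'
from h import *
s,p,R=pose(); print(s["time"],p,"tool y yaw",np.arctan2(R[1,1],R[0,1]),s["contact_force"])
for n in ("wrist","scene"):
    c=cam(n); cv2.imwrite(f"pics/{n}2.png",c["color"][:,:,::-1])
E
```

```text
time: 3.22
tool_pos: [0.5933, -0.264, 0.1913]
tool_rot: [-1.514, 1.566, 2.587]
contact_force: [-0.4, 0.8, -0.1]
opening: 0.0921
time: 3.72
tool_pos: [0.5942, -0.2662, 0.1945]
tool_rot: [1.634, 1.57, -0.551]
contact_force: [-2.5, 1.4, 3.1]
opening: 0.0562
time: 4.22
tool_pos: [0.5942, -0.2663, 0.2648]
tool_rot: [1.613, 1.568, -0.572]
contact_force: [-0.3, -0.8, -2.8]
opening: 0.0555
4.2167 [ 0.5942 -0.2663  0.2648] tool y yaw -0.6140566150486517 [-0.2552 -0.8116 -2.777 ]
```

View pics/wrist2.png

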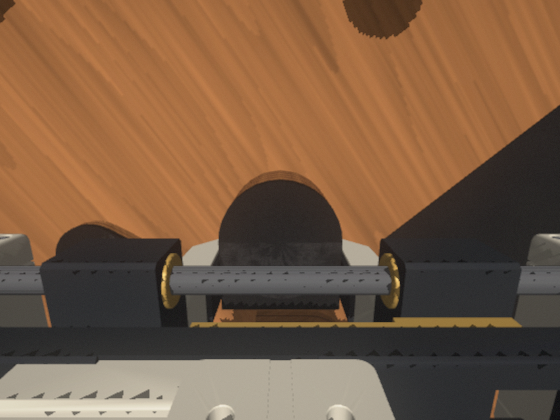

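View pics/scene2.png

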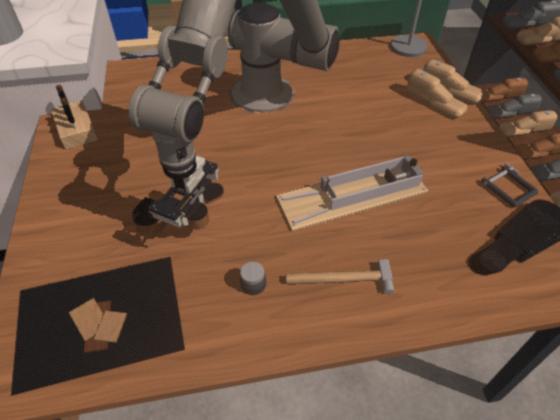

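The wrist picture shows the block square in the jaws, with its nose at (281,180) and rear edge at row ~307. The scene picture shows it lifted and the other things undisturbed. Next, the offset of the block in the hand and the pose over the mouth.

Run:
```python
from h import *
s,p,R=pose(); c=cam("wrist"); w=wcam(dict(c,p=p,R=R))
ztop=p[2]-.1945+.042
nose=back(w,(281,180.5),ztop); r1=back(w,(223,307),ztop); r2=back(w,(340,307),ztop)
fw=R[:,2]; print("fw dir",fw)   # tool z
for n,q in (("nose",nose),("r1",r1),("r2",r2)): print(n,(q-p)@np.array([R[:,1],fw]).T*1000)
L=np.array([.5419,.1091]);a=1.7369;ux=np.array([np.cos(a),np.sin(a)])
print("mouth",L-.085*ux)
```

```text
fw dir [-0.5762 -0.8173  0.0002]
nose [  0.0506 -44.4602]
r1 [-27.9268  17.266 ]
r2 [28.6065 17.1149]
mouth [0.556  0.0253]
```

```bash
python3 -m inch '-2 15 10 0.1 0.4;-5 30 0 0.1 0.4;-6 38 0 0.1 0.4;-6 38 0 0.1 0.4;-6 38 0 0.1 0.4;-5 38 0 0.1 0.4;-3 36 0 0.1 0.4;-2 28 0 0.08 0.4';python3 -m inch '-1 17 0 0 0.4;0 0 0 0 0.4;0 0 0 0 0.4;0 0 0 0 0.4'
python3 - <<'E'
from h import *
s,p,R=pose(); print(s["time"],p,"tool y yaw",np.arctan2(R[1,1],R[0,1]),s["contact_force"])
c=cam("wrist"); np.save("w3.npy",dict(c,p=p,R=R),allow_pickle=True); cv2.imwrite("pics/w3.png",c["color"][:,:,::-1])
c=cam("top"); np.save("top3.npy",c,allow_pickle=True); crop(c["color"],130,180,330,300,4,"t3.png")
E
```

```text
time: 5.03
tool_pos: [0.558, -0.0025, 0.2724]
tool_rot: [-2.053, 1.568, 2.831]
contact_force: [-0.0, 0.0, -2.7]
opening: 0.056
time: 5.37
tool_pos: [0.5581, 0.0113, 0.273]
tool_rot: [-1.55, 1.57, -2.955]
contact_force: [1.1, -0.6, -2.8]
opening: 0.0553
5.3667 [0.5581 0.0113 0.273 ] tool y yaw 0.16573262202962247 [ 1.0503 -0.5662 -2.7752]
```

View pics/w3.png

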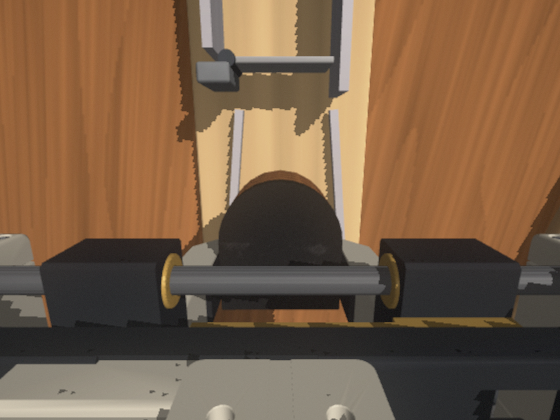

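View pics/t3.png

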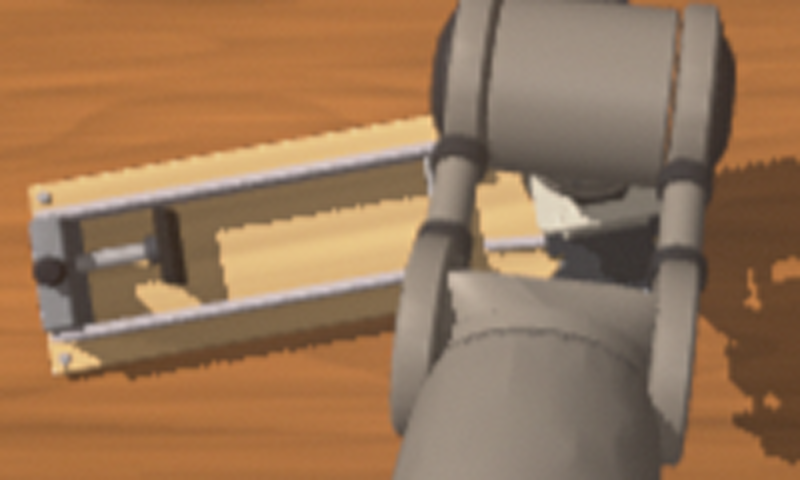

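The wrist picture shows the block above the mouth, the guides ending at (238,112) and (334,112) and the gate at row ~64. I overlay the lane model to check the lane estimate, and also measure the pad.

```bash
cat > ov.py <<'E'
from h import *
def lw(v,p):
    c,s=np.cos(v[2]),np.sin(v[2]); p=np.array(p)/1000; return np.array([v[0]+c*p[0]-s*p[1],v[1]+s*p[0]+c*p[1],p[2]])
def overlay(c,v,box,sc,name):
    x0,y0,x1,y1=box; im=cv2.resize(c["color"][y0:y1,x0:x1,::-1],None,fx=sc,fy=sc,interpolation=cv2.INTER_CUBIC)
    segs=[((-135,-65,12),(285,-65,12)),((-135,65,12),(285,65,12)),((-135,-65,12),(-135,65,12)),((285,-65,12),(285,65,12)),
     ((-123,41,20),(-19,31,20)),((-123,-41,20),(-19,-31,20)),((0,-31,54),(270,-31,54)),((8,44,54),(270,44,54)),((8,36,51),(8,-26,51))]
    for a,b in segs:
        P=[proj(c,lw(v,np.array(a)+(np.array(b)-np.array(a))*t)) for t in np.linspace(0,1,30)]
        P=[(int(((q[0]+.5-x0)*sc)),int((q[1]+.5-y0)*sc)) for q in P]
        for q in P: cv2.circle(im,q,1,(0,255,0),-1)
    cv2.imwrite("pics/"+name,im)
E
python3 - <<'E'
from ov import *
v=[.5419,.1091,1.7369]
overlay(wcam(np.load("w3.npy",allow_pickle=True).item()),v,(160,0,400,250),2.4,"ow3.png")
overlay(np.load("top.npy",allow_pickle=True).item(),v,(130,190,310,285),4.4,"ot.png")
E
```

```text
(no output)
```

View pics/ow3.png

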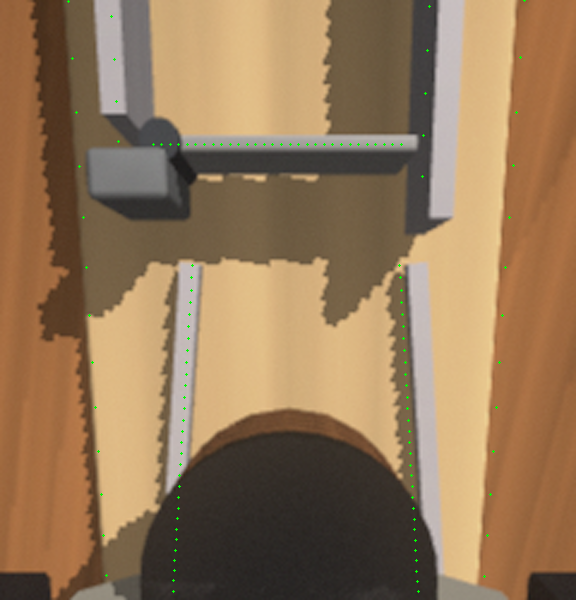

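View pics/ot.png

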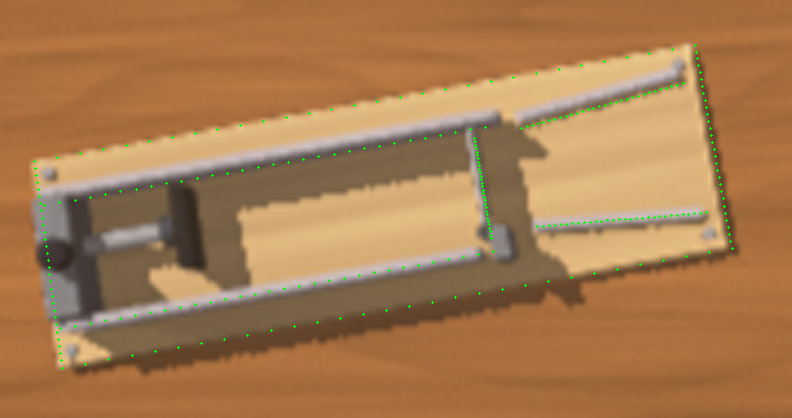

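Run:
```python
from ov import *
from scipy.optimize import least_squares
w=wcam(np.load("w3.npy",allow_pickle=True).item())
def px(x,y): return np.array([x/2.4+160-.5,y/2.4-.5])
lines=[((430,217),-31,54,None),((440,5),-31,54,None),((125,110),44,54,None),((120,5),44,54,None),((200,265),31,20,-19),((405,265),-31,20,-19),((300,143),None,51,8),((413,380),-31-10*40/104,20,None)]
def res(v,full=False):
    r=[]; c,s=np.cos(v[2]),np.sin(v[2])
    for uv,y,z,x in lines:
        q=back(w,px(*uv),z/1000)[:2]-v[:2]; lx=(c*q[0]+s*q[1])*1000; ly=(-s*q[0]+c*q[1])*1000
        if y is not None: r.append(ly-y)
        if x is not None: r.append(lx-x)
    return np.array(r)
o=least_squares(res,[.5419,.1091,1.7369],x_scale=[.01,.01,.1]); print(o.x,o.fun.round(1))
overlay(w,o.x,(160,0,400,250),2.4,"ow3b.png")
s,p,R=pose(); v=o.x; u=np.array([np.cos(v[2]),np.sin(v[2])]); f=-R[:2,2]
hc=p[:2]+.0135*f-v[:2]
print("heel in lane mm",hc@u*1000,(-u[1]*hc[0]+u[0]*hc[1])*1000,"yaw err",np.arctan2(f[1],f[0])-v[2])
# pad from top cam
T=np.load("top.npy",allow_pickle=True).item()
for uv in ((200,262),(190,190),(206,265)):
  for vv in (v,[.5419,.1091,1.7369]):
    q=back(T,(uv[0]/4.4+130-.5,uv[1]/4.4+190-.5),.046)[:2]-np.array(vv[:2]); print(uv,(np.cos(vv[2])*q[0]+np.sin(vv[2])*q[1])*1000)
```

```text
[0.5439 0.1096 1.7311] [-0.4 -0.3  0.2  0.2 -0.3 -0.3  0.4  0.1  0.2  0.2]
heel in lane mm -86.33518370581605 1.7251856419919411 yaw err 0.004126359361041443
(200, 262) 183.94435575238677
(200, 262) 184.1825751062806
(190, 190) 184.00187881730628
(190, 190) 183.98466357933626
(206, 265) 180.61124453855155
(206, 265) 180.86341186640624
```

View pics/ow3b.png

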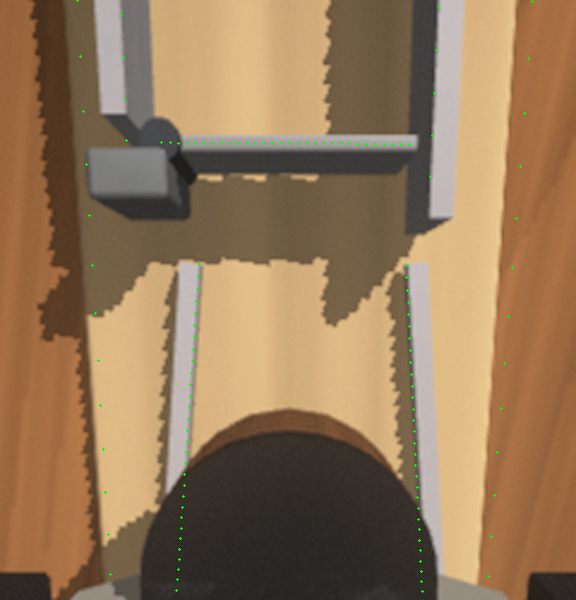

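```bash
python3 -m inch '1.5 1.5 -15 -0.004 0.4;0 0 -20 0 0.4;0 0 -16 0 0.4;0 0 -8 0 0.4;0 0 -4 0 0.4;0 0 0 0 0.4;0 0 0 0 0.4'; python3 -m inch '0 0 -1 0 0.4;0 0 -1 0 0.4;0 0 0 0 0.4;0 0 0 0 0.4'
```

```text
time: 6.05
tool_pos: [0.5599, 0.0129, 0.2112]
tool_rot: [1.294, 1.57, -0.116]
contact_force: [0.1, 0.0, -2.6]
opening: 0.0558
time: 6.38
tool_pos: [0.5597, 0.0134, 0.2091]
tool_rot: [1.289, 1.57, -0.12]
contact_force: [-0.0, 0.4, -3.3]
opening: 0.0559
```

```bash
python3 -m inch '0 0 -1 0 0.4;0 0 -1 0 0.4;0 0 0 0 0.4;0 0 0 0 0.4'
```

```text
time: 6.72
tool_pos: [0.5596, 0.0134, 0.2066]
tool_rot: [-1.705, 1.571, -3.114]
contact_force: [-0.0, -0.4, -3.7]
opening: 0.0557
```

```bash
python3 -m inch '0 0 -1 0 0.4;0 0 0 0 0.4;0 0 0 0 0.4'
```

```text
time: 6.97
tool_pos: [0.5596, 0.0134, 0.2064]
tool_rot: [1.317, 1.57, -0.091]
contact_force: [-2.5, -0.5, 6.0]
opening: 0.0556
```

Contact with the floor: Fz went from -3.7 to +6 N. I release and rise.

```bash
python3 -m inch '0 0 0.5 0 0.65;0 0 0 0 0.8;0 0 0 0 0.9;0 0 0 0 1;0 0 0 0 1;0 0 0 0 1;0 0 0 0 1';python3 -m inch '0 0 15 0 1;0 0 30 0 1;0 0 35 0 1;0 0 35 0 1;0 0 0 0 1;0 0 0 0 1'
python3 - <<'E'
from h import *
s,p,R=pose(); print(s["time"],p,"tool y yaw",np.arctan2(R[1,1],R[0,1]),s["contact_force"])
c=cam("wrist"); np.save("w4.npy",dict(c,p=p,R=R),allow_pickle=True); cv2.imwrite("pics/w4.png",c["color"][:,:,::-1])
E
```

```text
time: 7.55
tool_pos: [0.5596, 0.0133, 0.2062]
tool_rot: [1.007, 1.571, -0.402]
contact_force: [-1.2, -0.5, 0.4]
opening: 0.091
time: 8.05
tool_pos: [0.56, 0.0134, 0.3235]
tool_rot: [1.301, 1.566, -0.108]
contact_force: [-0.3, -0.0, -1.1]
opening: 0.0919
8.05 [0.56   0.0134 0.3235] tool y yaw 0.162069543221373 [-0.3029 -0.0496 -1.0878]
```

View pics/w4.png

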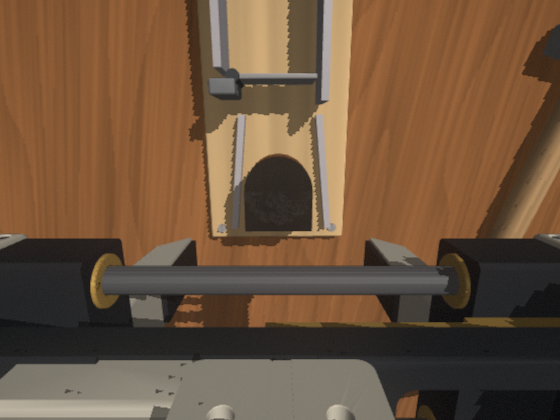

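The wrist picture shows the block released, square and centred between the guides (245–312), with its rear edge at row 231 and its nose towards the gate at row 155.

Run:
```python
import fit as F; from ov import *
w=wcam(np.load("w4.npy",allow_pickle=True).item()); v=np.array([.5439,.1096,1.7311])
F.TH=36; r=F.fit(w,(238,145,322,236),.054,[1.7]); print(r)
x,y,a=r[0]; u=np.array([np.cos(v[2]),np.sin(v[2])]); n=np.array([-u[1],u[0]])
q=np.array([x,y])-v[:2]; print("lane",q@u*1000,q@n*1000,a-v[2])
s,p,R=pose()
# pushing start: tool centre at lane x = rear-35, y=-0
for lx in (-116-45,-116-20,184-62-15): 
    print(lx, v[:2]+lx/1000*u+0*n)
print("u",u,p)
overlay(w,v,(160,0,400,250),2.4,"ow4.png")
```

```text
(array([0.5553, 0.0269, 1.7457]), np.float64(0.02560366503894329), np.float32(4604.0))
lane -83.48099130862452 1.9218802970985882 0.014597578426614799
-161 [ 0.5696 -0.0493]
-136 [ 0.5656 -0.0247]
107 [0.5268 0.2152]
u [-0.1596  0.9872] [0.5595 0.0134 0.3216]
```

View pics/ow4.png

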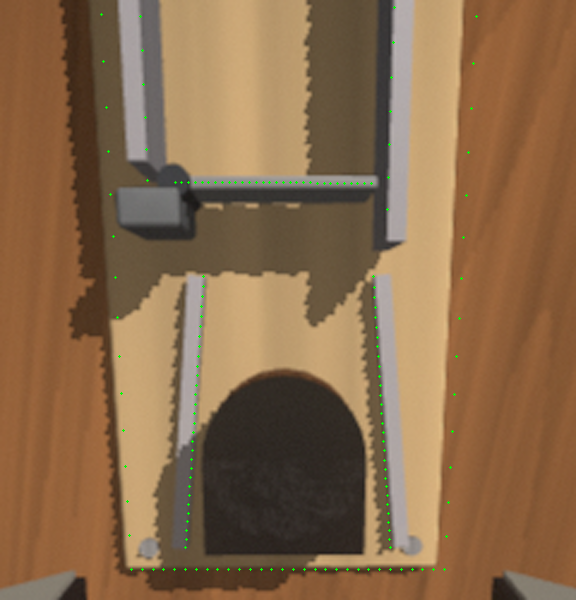

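```bash
python3 -m inch '3 -21 0 0 0.5;2.5 -21 0 0 0;0 0 0 0 0;0 0 -30 0 0;0 0 -30 0 0;0 0 -30 0 0;0 0 -20 0 0;0 0 -14 0 0' 10;python3 -m inch '0 0 0 0 0;0 0 0 0 0;0 0 0 0 0;0 0 0 0 0'
python3 - <<'E'
from ov import *
s,p,R=pose(); v=np.array([.5439,.1096,1.7311]);u=np.array([np.cos(v[2]),np.sin(v[2])]); n=np.array([-u[1],u[0]])
q=p[:2]-v[:2]; print(s["time"],p,q@u*1000,q@n*1000,s["contact_force"],s["opening"],np.arctan2(R[1,1],R[0,1]))
E
```

```text
time: 8.77
tool_pos: [0.5636, -0.028, 0.1932]
tool_rot: [-1.947, 1.564, 2.928]
contact_force: [0.1, 0.5, 0.4]
opening: 0.0428
time: 9.1
tool_pos: [0.5654, -0.0286, 0.1982]
tool_rot: [1.272, 1.569, -0.136]
contact_force: [-0.6, -0.8, -0.1]
opening: 0.0163
9.1 [ 0.5654 -0.0286  0.1982] -139.84850208552308 0.7931827988029393 [-0.6181 -0.7535 -0.1057] 0.01628299536188796 0.16200605958316955
```

```bash
python3 -m inch '0 0 0 0 0;0 0 0 0 0;0 0 0 0 0;-0.6 4 0 0 0;-0.6 4 0 0 0;-0.6 4 0 0 0;-0.3 2 0 0 0;-0.3 2 0 0 0'
cat > st.py <<'E'
from ov import *
s,p,R=pose(); v=np.array([.5439,.1096,1.7311]);u=np.array([np.cos(v[2]),np.sin(v[2])]); n=np.array([-u[1],u[0]])
q=p[:2]-v[:2]; f=np.array(s["contact_force"]); print("t %.2f front x %.1f rear-nose %.1f y %.1f z %.4f  Fx %.2f Fy %.2f Fz %.2f op %.4f"%(s["time"],q@u*1000+9.5,q@u*1000+71.5,q@n*1000,p[2],f[:2]@u,f[:2]@n,f[2],s["opening"]))
E
python3 st.py; python3 -m inch '-0.3 2 0 0 0;-0.3 2 0 0 0;-0.3 2 0 0 0;-0.3 2 0 0 0'; python3 st.py
```

```text
time: 9.77
tool_pos: [0.5627, -0.0123, 0.1973]
tool_rot: [0.29, 1.57, -1.118]
contact_force: [0.6, -1.4, -0.0]
opening: 0.0005
t 9.77 front x -113.8 rear-nose -51.8 y 0.9 z 0.1973  Fx -1.47 Fy -0.37 Fz -0.04 op 0.0005
time: 10.1
tool_pos: [0.5615, -0.0046, 0.1973]
tool_rot: [0.955, 1.571, -0.454]
contact_force: [0.8, -0.9, 0.5]
opening: 0.0005
t 10.10 front x -106.0 rear-nose -44.0 y 0.8 z 0.1973  Fx -1.02 Fy -0.60 Fz 0.54 op 0.0005
```

```bash
python3 -m inch '-0.6 4 0 0 0;-0.8 5 0 0 0;-0.8 5 0 0 0;-0.8 5 0 0 0;-0.8 5 0 0 0;-0.8 5 0 0 0;-0.6 4 0 0 0;0 0 0 0 0'; python3 st.py
python3 - <<'E'
from h import *
s,p,R=pose()
c=cam("wrist"); np.save("w5.npy",dict(c,p=p,R=R),allow_pickle=True); cv2.imwrite("pics/w5.png",c["color"][:,:,::-1])
E
```

```text
time: 10.77
tool_pos: [0.5561, 0.0294, 0.1972]
tool_rot: [-2.853, 1.57, 2.022]
contact_force: [-1.0, 0.5, 0.4]
opening: 0.0004
t 10.77 front x -71.6 rear-nose -9.6 y 0.8 z 0.1972  Fx 0.65 Fy 0.88 Fz 0.44 op 0.0004
```

View pics/w5.png

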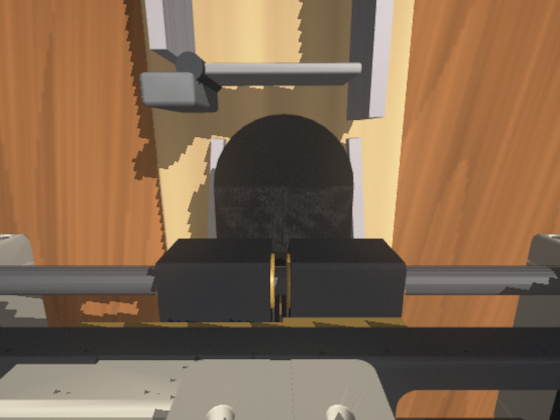

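The wrist picture shows the block square and centred on the fingers (214–353), with its nose at row 115 just before the shut gate at row 70. I push on through.

```bash
python3 -m inch '-0.5 4 0 0 0;-0.5 4 0 0 0;-0.5 4 0 0 0;-0.5 4 0 0 0;-0.5 4 0 0 0;-0.6 4 0 0 0'; python3 st.py; python3 -m inch '-0.6 4 0 0 0;-0.6 4 0 0 0;-0.6 4 0 0 0;-0.6 4 0 0 0;-0.6 4 0 0 0;-0.6 4 0 0 0'; python3 st.py
python3 - <<'E'
from h import *
s,p,R=pose()
c=cam("wrist"); np.save("w6.npy",dict(c,p=p,R=R),allow_pickle=True); cv2.imwrite("pics/w6.png",c["color"][:,:,::-1])
E
```

```text
time: 11.32
tool_pos: [0.5531, 0.0525, 0.1972]
tool_rot: [-0.241, 1.57, -1.649]
contact_force: [-0.3, -5.0, 0.9]
opening: 0.0003
t 11.32 front x -48.3 rear-nose 13.7 y 0.0 z 0.1972  Fx -4.84 Fy 1.08 Fz 0.86 op 0.0003
time: 11.82
tool_pos: [0.5502, 0.0763, 0.1974]
tool_rot: [1.147, 1.568, -0.262]
contact_force: [3.4, -4.6, -0.7]
opening: 0.0006
t 11.82 front x -24.3 rear-nose 37.7 y -0.9 z 0.1974  Fx -5.11 Fy -2.64 Fz -0.74 op 0.0006
```

View pics/w6.png

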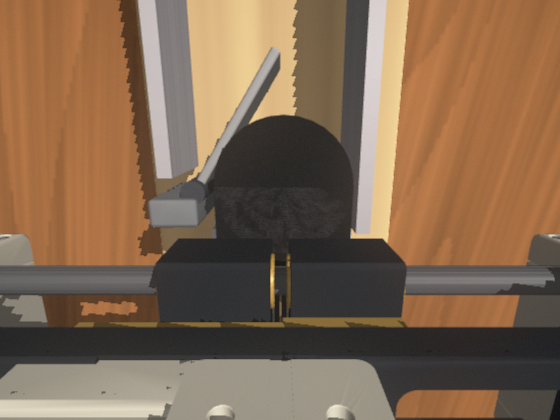

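The gate is swinging open ahead of the nose (free end at 277,52), and the block is still square with a gap to the right wall.

```bash
python3 -m inch '-0.65 4 0 0 0;-0.65 4 0 0 0;-0.65 4 0 0 0;-0.65 4 0 0 0;-0.65 4 0 0 0;-0.65 4 0 0 0;-0.65 4 0 0 0;-0.65 4 0 0 0'; python3 st.py; python3 -m inch '-0.65 4 0 0 0;-0.65 4 0 0 0;-0.65 4 0 0 0;-0.65 4 0 0 0;-0.65 4 0 0 0;-0.65 4 0 0 0;-0.65 4 0 0 0;-0.65 4 0 0 0'; python3 st.py
python3 - <<'E'
from h import *
s,p,R=pose()
c=cam("wrist"); np.save("w7.npy",dict(c,p=p,R=R),allow_pickle=True); cv2.imwrite("pics/w7.png",c["color"][:,:,::-1])
E
```

```text
time: 12.53
tool_pos: [0.5448, 0.1086, 0.1975]
tool_rot: [1.455, 1.569, 0.046]
contact_force: [3.8, -3.5, -0.8]
opening: 0.0002
t 12.53 front x 8.4 rear-nose 70.4 y -0.7 z 0.1975  Fx -4.07 Fy -3.22 Fz -0.79 op 0.0002
time: 13.2
tool_pos: [0.5391, 0.1407, 0.1974]
tool_rot: [1.144, 1.571, -0.264]
contact_force: [1.3, -4.3, 2.8]
opening: 0.0003
t 13.20 front x 41.0 rear-nose 103.0 y -0.3 z 0.1974  Fx -4.45 Fy -0.56 Fz 2.76 op 0.0003
```

View pics/w7.png

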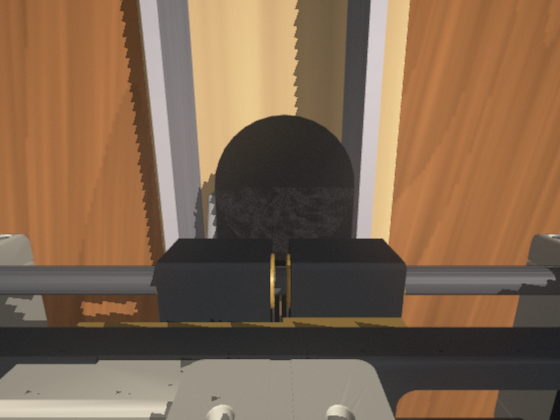

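```bash
python3 -m inch '-0.65 4 0 0 0;-0.65 4 0 0 0;-0.65 4 0 0 0;-0.65 4 0 0 0;-0.65 4 0 0 0;-0.65 4 0 0 0;-0.65 4 0 0 0;-0.65 4 0 0 0'; python3 st.py
python3 - <<'E'
from h import *
s,p,R=pose()
c=cam("wrist"); np.save("w8.npy",dict(c,p=p,R=R),allow_pickle=True); cv2.imwrite("pics/w8.png",c["color"][:,:,::-1])
c=cam("scene"); np.save("s8.npy",c,allow_pickle=True); crop(c["color"],260,120,440,240,4,"s8.png")
c=cam("top");crop(c["color"],130,180,330,300,4,"t8.png")
E
```

```text
time: 13.92
tool_pos: [0.5339, 0.1727, 0.1973]
tool_rot: [-1.165, 1.571, -2.574]
contact_force: [1.8, -3.3, 2.3]
opening: 0.0005
t 13.92 front x 73.3 rear-nose 135.3 y -0.2 z 0.1973  Fx -3.58 Fy -1.22 Fz 2.31 op 0.0005
```

View pics/w8.png

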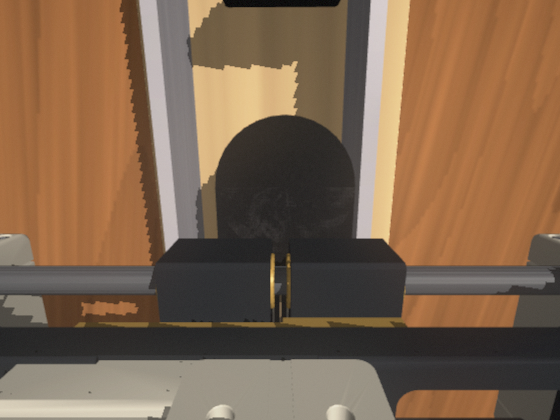

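View pics/s8.png

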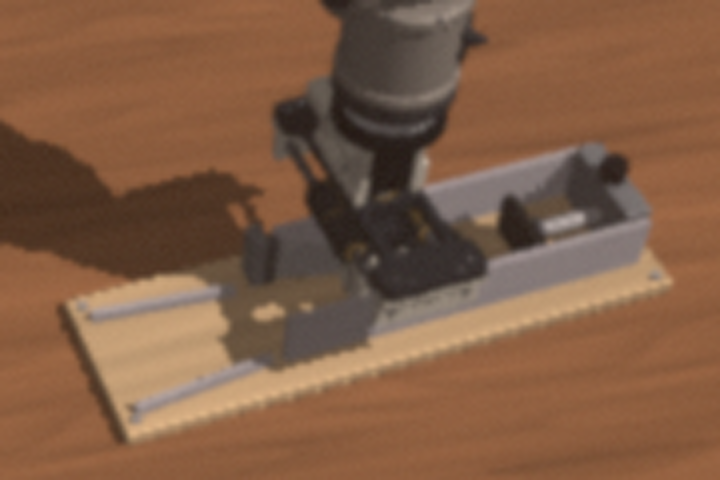

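View pics/t8.png

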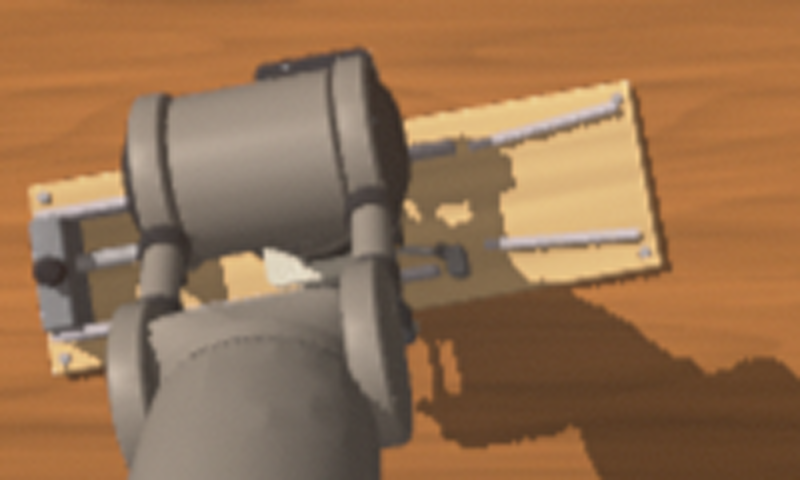

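The wrist picture now shows the pad's face edge at the top (224–340, row 6). I work out its lane x from that.

Run:
```python
from ov import *
w=wcam(np.load("w8.npy",allow_pickle=True).item()); v=np.array([.5439,.1096,1.7311]);u=np.array([np.cos(v[2]),np.sin(v[2])])
for z in (.012,.017,.02,.03,.046,.051):
    a=back(w,(224,5.5),z);b=back(w,(340,5.5),z); print(z,(a[:2]-v[:2])@u*1000,(b[:2]-v[:2])@u*1000,np.linalg.norm(a-b)*1000)
n=back(w,(285,115.5),.054); print("nose",(n[:2]-v[:2])@u*1000)
```

```text
0.012 186.95021628030395 187.03947974454474 54.71538483758293
0.017 185.2448681638638 185.331435735529 53.062896879523265
0.02 184.2216592939997 184.3066093301196 52.071404104687396
0.03 180.8109630611194 180.89052131208817 48.76642818856806
0.046 175.35384908851094 175.42478048323792 43.478466722776986
0.051 173.64850097207076 173.71673647422216 41.82597876471731
nose 135.59114052730246
```

Pad face at about x = 184–185 and nose at 135.5, so about 49 mm to go. I'll advance, slowing down as it gets close.

```bash
python3 -m inch '-0.65 4 0 0 0;-0.65 4 0 0 0;-0.65 4 0 0 0;-0.65 4 0 0 0;-0.65 4 0 0 0;-0.65 4 0 0 0;-0.5 3 0 0 0;-0.5 3 0 0 0'; python3 st.py; python3 -m inch '-0.3 2 0 0 0;-0.3 2 0 0 0;-0.3 2 0 0 0;-0.2 1 0 0 0;-0.2 1 0 0 0'; python3 st.py;python3 - <<'E'
from h import *
s,p,R=pose()
c=cam("wrist"); np.save("w9.npy",dict(c,p=p,R=R),allow_pickle=True); cv2.imwrite("pics/w9.png",c["color"][:,:,::-1])
E
```

```text
time: 14.73
tool_pos: [0.5287, 0.2028, 0.1971]
tool_rot: [-1.615, 1.57, -3.023]
contact_force: [0.2, -2.4, 0.8]
opening: 0.0006
t 14.73 front x 103.9 rear-nose 165.9 y 0.1 z 0.1971  Fx -2.37 Fy 0.15 Fz 0.77 op 0.0006
time: 15.15
tool_pos: [0.5277, 0.2105, 0.1971]
tool_rot: [-1.736, 1.57, 3.139]
contact_force: [0.4, -1.4, 0.1]
opening: 0.0006
t 15.15 front x 111.7 rear-nose 173.7 y -0.1 z 0.1971  Fx -1.42 Fy -0.19 Fz 0.12 op 0.0006
```

View pics/w9.png

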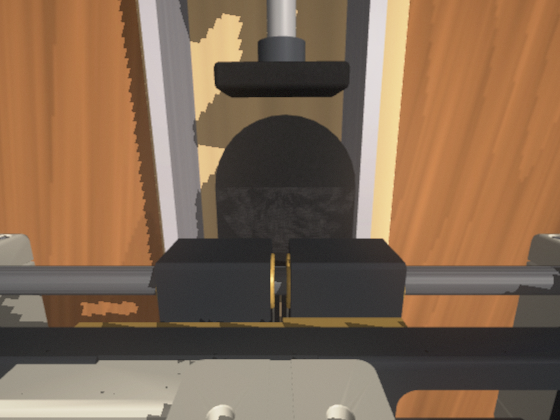

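The pad (rows 63–96) is about 10 mm ahead of the nose at row 115. From here I creep.

```bash
python3 -m inch '-0.2 1 0 0 0;-0.1 1 0 0 0;-0.2 1 0 0 0;-0.1 1 0 0 0;-0.2 1 0 0 0;-0.2 1 0 0 0;-0.2 1 0 0 0'; python3 st.py; python3 -m inch '-0.1 0.5 0 0 0;-0.1 0.5 0 0 0;0 0 0 0 0'; python3 st.py
```

```text
time: 15.78
tool_pos: [0.5266, 0.2174, 0.1973]
tool_rot: [1.393, 1.571, -0.016]
contact_force: [0.2, -1.6, -0.9]
opening: 0.0004
t 15.78 front x 118.7 rear-nose 180.7 y -0.1 z 0.1973  Fx -1.62 Fy 0.05 Fz -0.87 op 0.0004
time: 16.03
tool_pos: [0.5264, 0.2184, 0.1973]
tool_rot: [2.15, 1.571, 0.741]
contact_force: [0.1, -0.5, -0.4]
opening: 0.0009
t 16.03 front x 119.7 rear-nose 181.7 y -0.1 z 0.1973  Fx -0.50 Fy -0.06 Fz -0.43 op 0.0009
```

```bash
python3 -m inch '-0.1 0.5 0 0 0;-0.1 0.5 0 0 0;0 0 0 0 0'; python3 st.py
```

```text
time: 16.28
tool_pos: [0.5262, 0.2194, 0.1973]
tool_rot: [1.557, 1.571, 0.149]
contact_force: [0.3, -1.2, -0.7]
opening: 0.0002
t 16.28 front x 120.7 rear-nose 182.7 y -0.0 z 0.1973  Fx -1.21 Fy -0.10 Fz -0.70 op 0.0002
```

```bash
python3 -m inch '-0.1 0.5 0 0 0;-0.1 0.5 0 0 0;0 0 0 0 0'; python3 st.py
```

```text
time: 16.53
tool_pos: [0.526, 0.2204, 0.1973]
tool_rot: [1.378, 1.571, -0.031]
contact_force: [0.4, -0.8, 0.1]
opening: 0.0005
t 16.53 front x 121.7 rear-nose 183.7 y -0.0 z 0.1973  Fx -0.82 Fy -0.26 Fz 0.10 op 0.0005
```

```bash
python3 -m inch '-0.1 0.5 0 0 0;-0.1 0.5 0 0 0;0 0 0 0 0'; python3 st.py; python3 -m inch '-0.1 0.5 0 0 0;0 0 0 0 0'; python3 st.py
```

```text
time: 16.78
tool_pos: [0.5259, 0.2212, 0.1973]
tool_rot: [0.725, 1.57, -0.684]
contact_force: [0.6, -3.8, 1.0]
opening: 0.0005
t 16.78 front x 122.6 rear-nose 184.6 y -0.0 z 0.1973  Fx -3.81 Fy 0.01 Fz 1.03 op 0.0005
time: 16.95
tool_pos: [0.5258, 0.2217, 0.1973]
tool_rot: [0.439, 1.57, -0.97]
contact_force: [1.5, -4.0, 1.0]
opening: 0.0005
t 16.95 front x 123.0 rear-nose 185.0 y -0.0 z 0.1973  Fx -4.20 Fy -0.82 Fz 1.05 op 0.0005
```

```bash
python3 -m inch '-0.1 0.5 0 0 0;0 0 0 0 0;-0.1 0.5 0 0 0;0 0 0 0 0;0 0 0 0 0'; python3 st.py
```

```text
time: 17.37
tool_pos: [0.5256, 0.2225, 0.1973]
tool_rot: [0.336, 1.57, -1.073]
contact_force: [1.5, -4.8, 0.3]
opening: 0.0007
t 17.37 front x 123.9 rear-nose 185.9 y 0.0 z 0.1973  Fx -5.02 Fy -0.67 Fz 0.28 op 0.0007
```

```bash
python3 -m inch '-0.1 0.5 0 0 0;0 0 0 0 0;0 0 0 0 0;0 0 0 0 0'; python3 st.py;  python3 -m inch '0 0 0 0 0;0 0 0 0 0;0 0 0 0 0;0 0 0 0 0;0 0 0 0 0;0 0 0 0 0'; python3 st.py; python3 -m inch '0 0 0 0 0;0 0 0 0 0'; python3 st.py
```

```text
time: 17.7
tool_pos: [0.5256, 0.2229, 0.1973]
tool_rot: [0.294, 1.57, -1.115]
contact_force: [1.0, -6.0, -0.4]
opening: 0.0004
t 17.70 front x 124.3 rear-nose 186.3 y 0.0 z 0.1973  Fx -6.07 Fy -0.02 Fz -0.40 op 0.0004
time: 18.2
tool_pos: [0.5256, 0.2229, 0.1973]
tool_rot: [0.262, 1.57, -1.147]
contact_force: [1.5, -6.3, 0.2]
opening: 0.0003
t 18.20 front x 124.3 rear-nose 186.3 y 0.0 z 0.1973  Fx -6.44 Fy -0.43 Fz 0.23 op 0.0003
time: 18.37
tool_pos: [0.5256, 0.2229, 0.1973]
tool_rot: [0.152, 1.57, -1.257]
contact_force: [1.5, -6.2, 1.0]
opening: 0.0005
t 18.37 front x 124.3 rear-nose 186.3 y 0.0 z 0.1973  Fx -6.33 Fy -0.53 Fz 1.02 op 0.0005
```

Held 6.1–6.4 N for over 0.6 s. Now I back straight off gently, then rise.

```bash
python3 -m inch '0.1 -0.5 0 0 0;0.1 -0.5 0 0 0;0.1 -0.5 0 0 0;0.1 -0.5 0 0 0;0.1 -0.5 0 0 0;0.1 -0.5 0 0 0;0.1 -0.5 0 0 0;0.1 -0.5 0 0 0'; python3 st.py;  python3 -m inch '0.2 -1 0 0 0;0.2 -1 0 0 0;0.2 -1 0 0 0;0.3 -2 0 0 0;0.3 -2 0 0 0;0.3 -2 0 0 0;0 0 0 0 0;0 0 0 0 0'; python3 st.py;python3 - <<'E'
from h import *
c=cam("wrist"); cv2.imwrite("pics/w10.png",c["color"][:,:,::-1])
E
```

```text
time: 19.03
tool_pos: [0.5261, 0.2195, 0.1972]
tool_rot: [-2.665, 1.571, 2.209]
contact_force: [-0.3, -0.2, -0.5]
opening: 0.0004
t 19.03 front x 120.8 rear-nose 182.8 y 0.0 z 0.1972  Fx -0.15 Fy 0.28 Fz -0.50 op 0.0004
time: 19.7
tool_pos: [0.5277, 0.2102, 0.1972]
tool_rot: [0.604, 1.571, -0.805]
contact_force: [0.9, 0.1, -0.2]
opening: 0.0005
t 19.70 front x 111.3 rear-nose 173.3 y -0.1 z 0.1972  Fx -0.07 Fy -0.86 Fz -0.18 op 0.0005
```

View pics/w10.png

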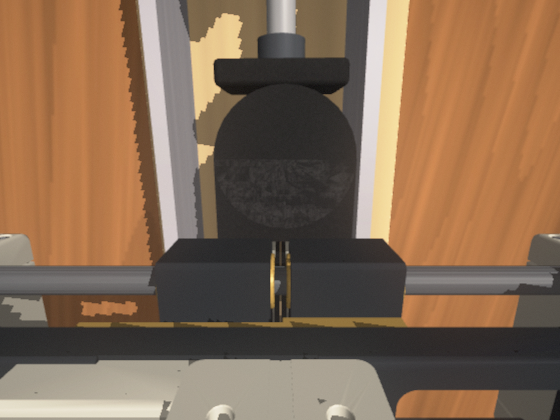

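The block stayed against the pad (nose at row 85, overlapping the pad's lower edge at ~92) and the fingers are clear behind it. I rise.

```bash
python3 -m inch '0 0 8 0 0;0 0 15 0 0;0 0 20 0 0;0 0 25 0 0;0 0 30 0 0;0 0 30 0 0;0 0 20 0 0;0 0 0 0 0'; python3 -m inch '3 -20 0 0 0;5 -30 0 0 0;5 -30 0 0 0;3 -20 0 0 0;0 0 0 0 0;0 0 0 0 0;0 0 0 0 0'; python3 st.py;python3 - <<'E'
from h import *
s,p,R=pose()
c=cam("wrist"); np.save("w11.npy",dict(c,p=p,R=R),allow_pickle=True); cv2.imwrite("pics/w11.png",c["color"][:,:,::-1])
c=cam("scene"); crop(c["color"],260,120,440,240,4,"s11.png"); cv2.imwrite("pics/scene11.png",c["color"][:,:,::-1])
E
```

```text
time: 20.42
tool_pos: [0.5284, 0.2107, 0.3509]
tool_rot: [1.658, 1.561, 0.25]
contact_force: [1.1, 0.2, -0.1]
opening: 0.0006
time: 21.0
tool_pos: [0.5435, 0.1108, 0.3451]
tool_rot: [-2.439, 1.57, 2.436]
contact_force: [0.6, 0.5, 0.8]
opening: 0.0004
t 21.00 front x 10.8 rear-nose 72.8 y 0.2 z 0.3451  Fx 0.35 Fy -0.69 Fz 0.78 op 0.0004
```

View pics/w11.png

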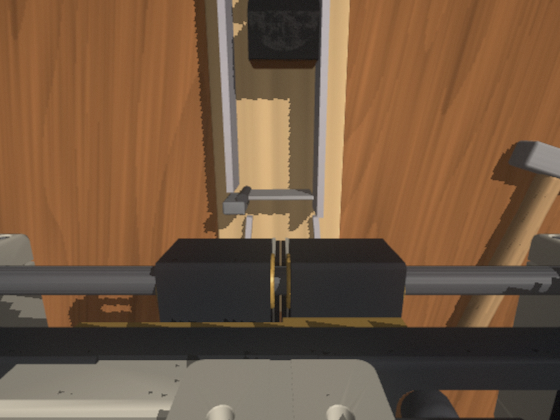

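View pics/s11.png

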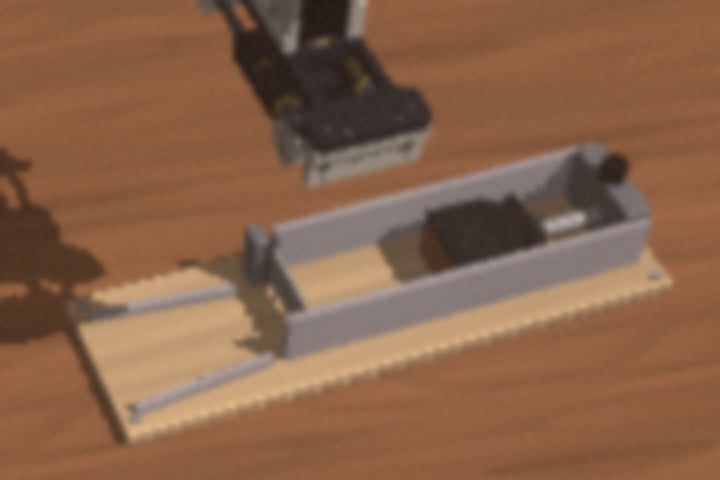

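View pics/scene11.png

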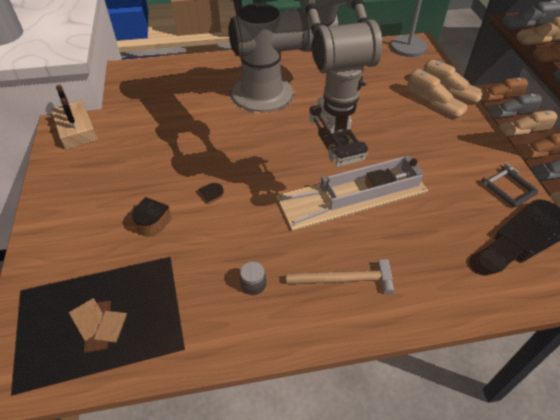

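The gate is shut square (wrist row ~195) and the block sits at the pad; the other things look unmoved. One closer look at the pad contact before handing in.

```bash
python3 -m inch '-5 30 0 0 0;-5 35 0 0 0;-5 30 0 0 0;0 0 0 0 0;0 0 0 0 0'
python3 - <<'E'
import fit as F
from ov import *
s,p,R=pose()
c=cam("wrist"); w=wcam(dict(c,p=p,R=R)); cv2.imwrite("pics/w12.png",c["color"][80:260,200:360,::-1].repeat(3,0).repeat(3,1)); crop(c["color"],200,0,370,240,2.5,"w12.png")
E
```

```text
time: 21.52
tool_pos: [0.5279, 0.2076, 0.3451]
tool_rot: [-1.008, 1.571, -2.412]
contact_force: [-0.2, -0.5, -0.3]
opening: 0.0008
```

View pics/w12.png

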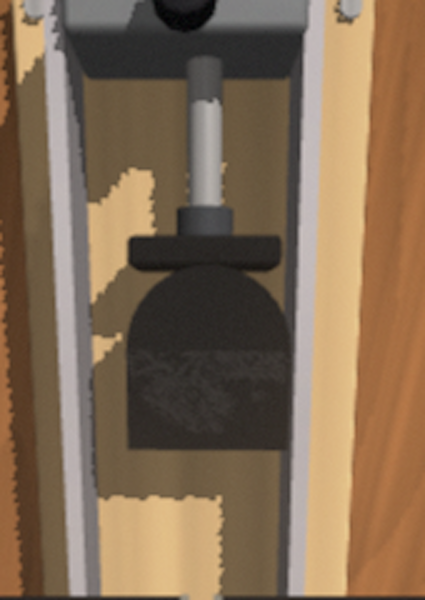

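The block is square in the lane with its nose on the pad (crop 210,265). The gate was seen shut and the arm is clear, so I hand in.

```bash
python3 -c "
from cell import workorder; print(workorder.hand_in())"
```

```text
the job is handed in; nothing more can be done
None
```

The tall heel block is loaded: it rests against the backstop pad with its rounded end forward, and the gate is shut behind it. I handed the job in at about 21.6 s, with the arm clear above the lane.

- **Setting down:** I set the block down in the lane mouth, square and about 2 mm left of centre, and let go. The floor was felt as Fz going from -3.7 to +6 N.
- **Pushing:** I pushed it from behind with closed fingers through the gate. Forces along the lane were 5 N or less in the readings taken while it passed.
- **Pad:** Contact came at lane x of about 184 mm, matching the camera estimate of 184–185 mm. I held it for over 0.6 s at 6.1–6.4 N at the wrist, which includes roughly 1 N of sliding friction. I then drew straight back about 13 mm and rose.

**Last checks:** The wrist and scene pictures show the gate shut, the block's nose touching the pad, and the low heel, hammer and tin looking unmoved. I did not re-measure those three.

**Disagreements:**
- The fixed cameras differed by about 4 mm on the block's position. The lane's sideways position from the top and scene pictures was about 2 mm off the wrist camera's. I went by the wrist camera both times.
- In the wrist pictures the edges of the lane's base stayed 2–3 mm off my lane model, while the guides and walls fitted to within 0.5 mm.

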